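# Ready the beaker and hold up the crock's lid for sampling

## Task

I am about to take a sample from the larger of the two lidded crocks. First stand the toppled beaker upright on the bench, about where it lies, and let go of it; then take the large crock's lid by its knob, lift it straight up, level all the way, and finish while holding it level and still about 10 cm above its crock. Leave the small crock's lid and everything else on the bench as they are.

Things in the scene. Friction and masses are not known exactly. Their poses are not given: they have to be found in the camera images.
- beaker_mid (a point): centre of the open stoneware beaker (plain grey-beige cylinder, 54 mm across, 110 mm tall, wall 4 mm, about 0.2 kg), half-way up on its axis. Its z axis runs from the foot to the mouth. It starts lying on the bench on its side, 27 mm above it, the mouth pointing away from the robot, at most 50 degrees off to its right or 20 to its left; it can roll if nudged.
- beaker: the same beaker; origin at the centre of its foot, z axis towards its mouth
- crock_lid_knob (a point): centre of the knob's head on the large crock's lid. The lid is a brown stoneware disc, 156 mm across and 14 mm thick, about 0.45 kg, loose on the rim (a shallow boss 8 mm deep underneath centres it with 6 mm of play). The knob stands 38 mm above the disc: a round neck 26 mm across and 12 mm high, then a round head 32 mm across and 26 mm high. This point lies on the axis, 24 mm above the disc's top and 38 mm above its underside. z axis up the knob
- crock_lid: the same lid; origin at the centre of the disc's underside (level with the crock's rim while it sits), z up
- crock_rim (a point): centre of the mouth of the large brown stoneware crock, at rim height (120 mm above the bench). The crock is 150 mm across; full and heavy, it does not move. The two crocks may stand in either of two places
- crock: the same crock; origin at the centre of its underside, z up
- small_crock: the small brown stoneware crock, 112 mm across and 92 mm tall, does not move; origin at the centre of its underside
- small_crock_lid: the small crock's lid, 118 mm across, with the same knob; loose, to be left alone; origin at the centre of its disc's underside
- sample_bottle: stoppered green glass bottle, 68 mm across, 210 mm tall, standing; bystander, origin under its centre; to be left alone
- jar: glass jar with steel cap, 68 mm across, 85 mm tall, standing; bystander, origin under its centre; to be left alone
- scoop: wooden spoon, 220 mm long, lying flat; bystander; to be left alone
- brush: hand brush, 200 mm long, lying flat; bystander; to be left alone
- bowl: white ceramic bowl, 110 mm across, 45 mm tall; bystander, origin under its centre; to be left alone
- bung: tapered cork bung, 54 mm across, 40 mm tall; bystander, origin under its centre; to be left alone

How it is judged:
By the outcome, as a careful person would: the job done as asked, in the order asked, and still so for the second after the job is handed in, while the arm keeps its last pose, push and grip.
It also fails if it takes over 64 s, if anything falls off the work surface, if the arm or the gripper's body presses on something with over 40 N, if the wrist force passes 120 N, or if a joint passes its speed limit or range.

## Robot

A 7-joint arm with a two-finger parallel gripper is mounted at the origin on the work surface. World frame = base frame: x ahead of the robot, y to its left, z up, the work surface at z = 0. Lengths are in mm, angles in rad, forces in N, time in s.
With the tool pointing down it reaches from about 400 to 875 mm from the base axis. Payload 4.4 kg.
Tool frame: the origin (TCP) lies midway between the tips of the shut fingers; the grasp point (between the pads) lies grasp_offset behind it (grasp_offset is the distance from the TCP to the grasp point, in mm); z points along the fingers, y is the line along which they close (so a half turn about z gives the same grasp; the last joint's range is limited). The gripper opens to 85 mm and grips with 20 to 120 N. Pads are 22 mm wide; open, the fingers measure 114 mm over their backs; the gripper's body (76 mm by 85 mm) begins 54 mm behind the grasp point. The pads swing forward as they close: fully open they stand 13 mm farther back than shut.
Start: joints at [-1.203, 0.628, 0.038, 1.517, -0.027, 0.996, -0.02], TCP at [273.188, 589.819, 231.313] pointing down, gripper open.
Joint ranges: [-3.06, 3.06], [-0.37, 2.12], [-1.25, 1.32], [0.18, 2.47], [-1.1, 4.24], [0.23, 1.98], [-2.94, 2.94]. Speed limits (rad/s): [2.57, 2.57, 3.14, 3.14, 3.14, 3.14, 3.14].

## Interface

Orientations are given as [roll, pitch, yaw] about the fixed x, y, z axes, in that order (R = Rz(yaw) Ry(pitch) Rx(roll)).
In Python, from cell import * gives the robot as it stands. The module is installed in compiled form; this text tells all that it offers.
- The arm moves only by the shell command python3 -m jog 'ROWS'. ROWS is a JSON object of lists of equal length, an entry for each row: "angular": the turn, a rotation vector about the tool's x, y, z in degrees, a list of three; "travel": the shift along the tool's x, y, z in cm, a list of three; "fingers": the closure, from 0 (fully open) to 1 (shut). In form: {"angular": [[rx, ry, rz], ...], "travel": [[tx, ty, tz], ...], "fingers": [fingers, ...]}. A call has 1 to 5 rows; each row is the pose to reach, as a shift and turn from the pose commanded when the call began, along the tool's axes at that moment; what a row does not reach only later rows make up. A row lasts 1/8 s, in which the tool goes at most 62.5 mm and 10.7 degrees, less where a joint would pass 70% of its speed; a pose out of reach is approached as far as the arm can. A call with a gripper value outside its range is refused whole. The fingers move at their own pace and stop on an object; the grip force is fixed at half the most. Time passes only in rows, so rows that repeat a pose let the fingers close. It gives the time, the measured TCP pose, the force and the opening at its end, in the units of the state.
- read_state(): the state, without advancing time (a new reading comes with each control period).
- get_image(name): name is "scene" or "top"; returns the picture (400x640x3 uint8, red, green, blue); there is no depth.
- camera_model(name): a dict with "mtx" (3x3 intrinsics, pixels), "T" (4x4, takes a point from camera to world coordinates). Camera axes: x right, y down, z forward; pixel columns grow to the right and rows downward; lengths in mm; the calibration is good to about 2 mm. A picture is of the moment at which its call begins. camera_model takes no time and is no camera call.
- finish_job(): hands the job in, once; it reports no verdict.
The state is a dict: "clock": time; "qpos": joint angles; "qd": joint speeds; "tau": joint torques, N m; "eef_pos": TCP position; "tool_rot": TCP orientation; "force": force on the tool from outside, world axes, zero at the start; "torque": the same for the moment, N m; "width": finger opening in mm.
Only numpy, scipy, OpenCV 4.12 (cv2) and the standard library are available. Lean on these libraries where they do the work, as an engineer would, in place of code of your own. Each camera call takes 0.05 s, during which the arm holds its last target. There are 200 camera calls.

## Working session

There is one attempt and no reset: what is moved stays moved. The work goes in short steps, Python scripts to look and compute and a shell command to move; the robot and the scene stay as the last step left them, time stands still between calls to the robot, and variables do not carry over. Pictures are saved under pics/ and viewed, on a budget of 10 in all, crops included, one or two more only if the job needs it, and the job is handed in when it is done.

```bash
mkdir -p pics
python3 - <<'E'
from cell import *
import cv2
s=read_state();print(s)
try: print(grasp_offset)
except Exception as e: print(e)
for n in("scene","top"):
    m=camera_model(n);print(n,m["mtx"].round(1).tolist(),m["T"].round(3).tolist())
    cv2.imwrite(f"pics/{n}0.png",get_image(n)[:,:,::-1])
E
```

```text
{'clock': 0.0, 'qpos': array([-1.20279969,  0.62936051,  0.03846713,  1.51837616, -0.02699109,
        0.99631153, -0.02002705]), 'qd': array([-7.51650622e-04, -5.45193474e-04,  1.04968908e-03,  7.40721752e-04,
       -7.61417651e-05,  7.53582287e-05, -1.05202047e-03]), 'tau': array([-3.06420116e-04, -5.63412058e+01,  1.22580808e+00, -1.93452877e+01,
        1.09119981e-02,  1.03437810e-02, -3.10578025e-05]), 'eef_pos': array([272.92994313, 589.22260382, 230.3776366 ]), 'tool_rot': array([-3.13965644e+00,  4.89573601e-05,  2.70775332e+00]), 'force': array([-0.40275075, -0.32433594, -0.21947056]), 'torque': array([-0.00081651, -0.00866098, -0.06862602]), 'width': 85.1761846313843}
18.700000000000003
scene [[494.1, 0.0, 322.0], [0.0, 494.1, 204.7], [0.0, 0.0, 1.0]] [[0.69, 0.61, -0.389, 1110.187], [0.724, -0.58, 0.375, -511.535], [0.004, -0.54, -0.842, 1310.14], [0.0, 0.0, 0.0, 1.0]]
top [[438.1, 0.0, 322.7], [0.0, 438.1, 196.3], [0.0, 0.0, 1.0]] [[-0.024, -0.989, 0.149, 416.684], [-0.999, 0.019, -0.034, 41.603], [0.03, -0.15, -0.988, 1142.886], [0.0, 0.0, 0.0, 1.0]]
```

View pics/scene0.png

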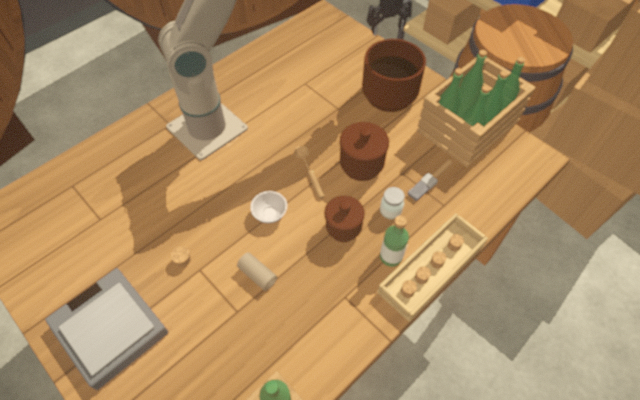

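View pics/top0.png

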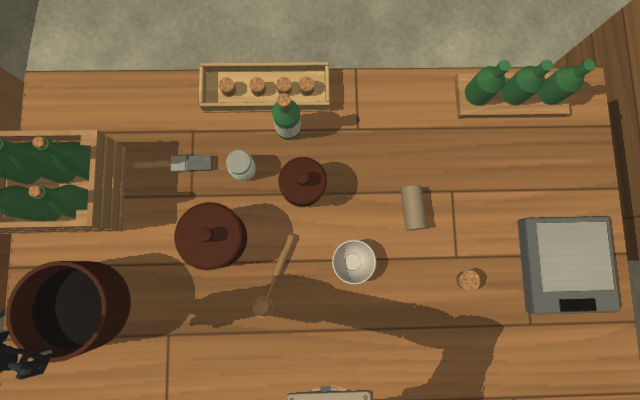

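The scene view shows the beaker near (257,272), the large crock at (363,150) with its knob near (365,135), and the small crock at (344,218). In the top view the beaker is at (415,207), its mouth roughly up (+x), and the large lid is at (210,236) with its knob near (206,234).

```bash
cat > h.py <<'E'
import numpy as np, cv2
from cell import *
def ray(n,uv):
    m=camera_model(n);T=m["T"];d=T[:3,:3]@np.linalg.solve(m["mtx"],[uv[0],uv[1],1.]);return T[:3,3],d
def onz(n,uv,z):
    o,d=ray(n,uv);return o+d*(z-o[2])/d[2]
def tri(u1,u2):
    (a,d),(b,e)=ray("scene",u1),ray("top",u2)
    k=np.linalg.lstsq(np.c_[d,-e],b-a,rcond=None)[0];p,q=a+d*k[0],b+e*k[1]
    return (p+q)/2,np.linalg.norm(p-q)
def proj(n,p):
    m=camera_model(n);T=m["T"];c=m["mtx"]@(T[:3,:3].T@(np.asarray(p,float)-T[:3,3]));return c[:2]/c[2]
E
python3 - <<'E'
from h import *
t=[]
for n,(bu,bv),(ku,kv) in(("scene",(257,272),(363,140)),("top",(415,207),(208,235))):
    im=cv2.imread(f"pics/{n}0.png");hsv=cv2.cvtColor(im,cv2.COLOR_BGR2HSV)
    print(n,"beaker hsv",hsv[bv,bu],"wood",hsv[bv+25,bu-20])
    m=((hsv[...,1]<hsv[bv,bu,1]+35)&(hsv[...,2]>60)).astype(np.uint8)
    k,l,st,c=cv2.connectedComponentsWithStats(m);i=l[bv,bu];mm=(l==i).astype(np.uint8)
    cn=max(cv2.findContours(mm,0,1)[0],key=cv2.contourArea)
    r=cv2.minAreaRect(cn);print(st[i],r);bx=cv2.boxPoints(r);print(bx.tolist())
    print("centre@27",onz(n,np.array(r[0])+0,27))
    v=im.copy();cv2.drawContours(v,[cn],-1,(0,0,255),1)
    for o,(u,w) in((v,(bu,bv)),(im,(ku,kv))): t.append(cv2.resize(o[w-40:w+40,u-50:u+50],None,fx=4,fy=3.75,interpolation=cv2.INTER_CUBIC))
cv2.imwrite("pics/crop1.png",np.vstack([np.hstack(t[:2]),np.hstack(t[2:])]))
E
```

```text
scene beaker hsv [ 19  80 201] wood [ 17 130 215]
[237 252  40  38 804] ((256.4446105957031, 270.5030822753906), (42.67487335205078, 20.16073989868164), 41.82017135620117)
[[233.821533203125, 263.7876892089844], [247.2646026611328, 248.76309204101562], [279.06768798828125, 277.2184753417969], [265.6246337890625, 292.2430725097656]]
centre@27 [ 550.39409464 -228.42401536   27.        ]
top beaker hsv [ 19  86 154] wood [ 15 145 162]
[400 185  27  45 940] ((413.3052673339844, 207.1757049560547), (44.25927734375, 21.911396026611328), 81.63410949707031)
[[399.2464294433594, 186.8755340576172], [420.9246520996094, 183.6875457763672], [427.3641052246094, 227.4758758544922], [405.6858825683594, 230.6638641357422]]
centre@27 [ 552.09737235 -229.91296108   27.        ]
```

View pics/crop1.png

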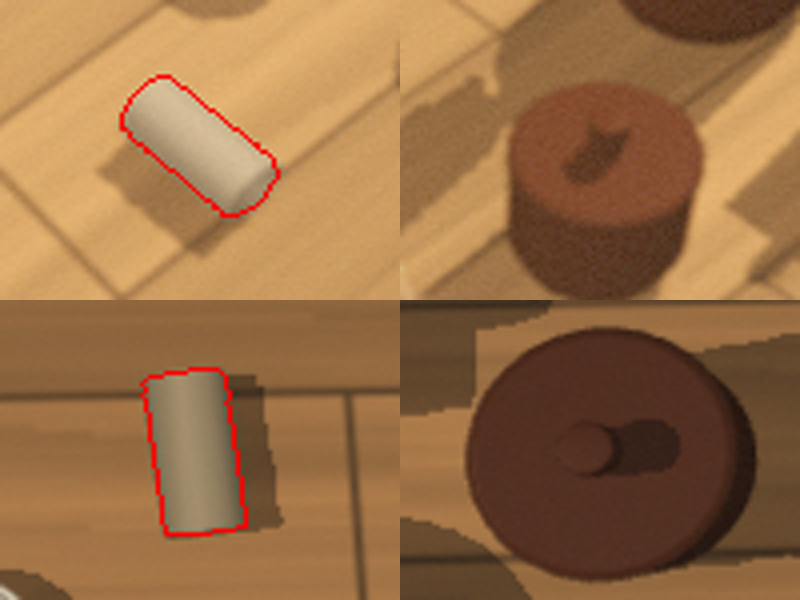

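The outline fits the beaker well in both views. The mouth is the far end (+x). The knob head is at about top (204.8,234.5), and the disc centre is at about top (208,236) and scene (364.5,141).

```bash
cat >> h.py <<'E'
from scipy.spatial.transform import Rotation as Ro
def delta(R,tcp):
    """angular deg / travel cm in the tool frame from the present pose to (R, tcp)"""
    s=read_state();R0=Ro.from_euler("xyz",s["tool_rot"]).as_matrix()
    return Ro.from_matrix(R0.T@R).as_rotvec(degrees=True).round(1).tolist(),(R0.T@(np.asarray(tcp)-s["eef_pos"])/10).round(2).tolist()
def tool(psi,t):
    """tool x along heading psi (deg), fingers down, leaning back towards the robot by t deg"""
    return Ro.from_euler("z",psi,degrees=True).as_matrix()@np.diag([1,-1,-1.])@Ro.from_euler("y",-t,degrees=True).as_matrix()
E
python3 - <<'E'
from h import *
# top view long edges of the rect give the yaw; silhouettes sit at about z 27
S=np.array([[233.8,263.8],[247.3,248.8],[279.1,277.2],[265.6,292.2]]);T=np.array([[399.2,186.9],[420.9,183.7],[427.4,227.5],[405.7,230.7]])
for n,f,m in(("scene",S[:2].mean(0),S[2:].mean(0)),("top",T[2:].mean(0),T[:2].mean(0))):
    a,b=onz(n,f,27),onz(n,m,27);d=b-a;print(n,a.round(),b.round(),np.linalg.norm(d).round(),np.degrees(np.arctan2(d[1],d[0])).round(1))
print("lid disc",onz("scene",(364.5,140.8),134),onz("top",(208,235.8),134))
print("knob",onz("top",(204.8,234.5),166))
for p in [[272.9,589.2,350],[575,-227,200]]: print(delta(tool(5,0),p))
E
```

```text
scene [ 484. -233.   27.] [ 615. -224.   27.] 131.0 4.0
top [ 495. -235.   27.] [ 610. -225.   27.] 115.0 5.3
lid disc [488.1938186  269.06349458 134.        ] [482.82669631 271.1297205  134.        ]
knob [483.7502819  270.90760076 166.        ]
([-0.0, 0.1, 150.1], [0.0, -0.03, -11.95])
([-0.0, 0.1, 150.1], [-61.72, -61.37, 3.15])
```

```bash
python3 -m jog '{"angular":[[0,0,0],[0,0,0],[0,0,30],[0,0,30],[0,0,30]],"travel":[[0,0,-6],[0,0,-12],[-4,-4,-12],[-8,-8,-12],[-12,-12,-12]],"fingers":[0,0,0,0,0]}'
python3 - <<'E'
from h import *
print(read_state()["qpos"].round(3)); print(delta(tool(5,0),[575,-227,330]))
E
```

```text
clock: 0.72
eef_pos: [332.0, 428.6, 351.1]
tool_rot: [-3.141, 0.0, 2.179]
force: [0.3, -1.5, 0.5]
width: 85.3
[-1.102  0.359  0.198  1.651 -0.076  1.14  -0.277]
([0.0, 0.0, 119.8], [-67.68, -17.52, 2.13])
```

```bash
python3 -m jog '{"angular":[[0,0,10],[0,0,20],[0,0,30],[0,0,40],[0,0,50]],"travel":[[-5.6,-1.5,0.2],[-11.3,-2.9,0.4],[-17,-4.4,0.5],[-22.6,-5.8,0.7],[-28.2,-7.3,0.9]],"fingers":[0,0,0,0,0]}'
python3 - <<'E'
from h import *
print(read_state()["qpos"].round(3)); print(delta(tool(5,0),[575,-227,330]))
E
```

```text
clock: 1.35
eef_pos: [434.5, 156.1, 342.2]
tool_rot: [-3.142, -0.0, 1.306]
force: [0.5, 0.2, 0.0]
width: 85.3
[-0.793  0.253  0.496  1.864 -0.137  1.058 -0.508]
([-0.0, -0.0, 69.8], [-33.3, 23.59, 1.21])
```

```bash
python3 -m jog '{"angular":[[0,0,10],[0,0,20],[0,0,30],[0,0,40],[0,0,50]],"travel":[[-4.7,3.4,0.2],[-9.5,6.7,0.4],[-14.3,10.1,0.5],[-19,13.5,0.7],[-23.8,16.8,0.9]],"fingers":[0,0,0,0,0]}'
python3 - <<'E'
from h import *
print(read_state()["qpos"].round(3)); print(delta(tool(5,0),[575,-227,300]));print(delta(tool(5,45),[575,-227,250]))
E
```

```text
clock: 1.98
eef_pos: [536.1, -116.5, 333.0]
tool_rot: [-3.141, -0.0, 0.434]
force: [0.9, 0.4, 0.7]
width: 85.4
[-0.326  0.461  0.749  1.674 -0.34   1.142 -0.623]
([-0.0, 0.0, 19.9], [-1.11, 11.66, 3.29])
([7.8, -44.5, 18.8], [-1.11, 11.66, 8.29])
```

```bash
python3 -m jog '{"angular":[[2,-9,4],[3,-18,8],[5,-27,11],[6,-36,15],[7.8,-44.5,18.8]],"travel":[[0,2.5,1],[-0.5,5,2.5],[-0.8,7.5,4],[-1.1,10,6],[-1.1,11.7,8.3]],"fingers":[0,0,0,0,0]}'
python3 - <<'E'
from h import *
print(read_state()["qpos"].round(3)); print(delta(tool(5,-45),[545,-229,150]));print(delta(tool(5,45),[575,-227,150]))
E
```

```text
clock: 2.6
eef_pos: [576.2, -225.8, 248.9]
tool_rot: [3.14, 0.789, 0.091]
force: [-21.3, 27.6, 32.9]
width: 85.2
[-0.013  1.13   0.718  0.853 -0.195  1.982 -0.914]
([0.1, 90.2, 0.3], [4.81, 0.02, 9.2])
([0.3, 0.2, 0.1], [6.93, 0.1, 7.06])
```

```bash
python3 -m jog '{"angular":[[0,9,0],[0,18,0],[0,27,0],[0,36,0],[0,45,0]],"travel":[[1,0,1],[2,0,2],[3,0,3.5],[4,0,5],[4.8,0,6]],"fingers":[0,0,0,0,0]}'
python3 - <<'E'
from h import *
print(read_state()["qpos"].round(3),read_state()["tool_rot"]); print(delta(tool(5,-60),[540,-229,140]))
E
```

```text
clock: 3.22
eef_pos: [566.6, -226.3, 173.3]
tool_rot: [3.141, -0.005, 0.093]
force: [0.7, -0.7, 0.2]
width: 85.5
[-0.029  0.712  0.612  1.709 -0.511  0.881 -0.678] [ 3.14085059 -0.0045329   0.09268194]
([-0.1, 59.7, 0.3], [-2.69, 0.02, 3.32])
```

```bash
python3 -m jog '{"angular":[[0,10,0],[0,20,0],[0,30,0],[0,40,0],[0,50,0]],"travel":[[-0.5,0,0],[-1,0,0],[-1.5,0,0],[-2,0,1],[-2.5,0,2]],"fingers":[0,0,0,0,0]}'
python3 - <<'E'
from h import *
print(read_state()["qpos"].round(3),read_state()["tool_rot"]); print(delta(tool(5,-60),[540,-229,100]))
E
```

```text
clock: 3.85
eef_pos: [552.8, -254.8, 191.7]
tool_rot: [-3.058, -0.592, 0.095]
force: [0.2, -0.1, -1.7]
width: 85.3
[ 0.931  0.568 -0.425  2.092 -1.087  0.244  0.192] [-3.05848423 -0.59196089  0.09473853]
([-5.0, 26.1, -0.8], [-5.98, -2.1, 7.24])
```

```bash
cat > kin.py <<'E'
from h import *
from scipy.optimize import least_squares
import itertools
D=[([-1.203,.629,.038,1.518,-.027,.996,-.02],[272.9,589.2,230.4],[-3.1397,0,2.7078]),
([-1.102,.359,.198,1.651,-.076,1.14,-.277],[332,428.6,351.1],[-3.141,0,2.179]),
([-.793,.253,.496,1.864,-.137,1.058,-.508],[434.5,156.1,342.2],[-3.142,0,1.306]),
([-.326,.461,.749,1.674,-.34,1.142,-.623],[536.1,-116.5,333],[-3.141,0,.434]),
([-.013,1.13,.718,.853,-.195,1.982,-.914],[576.2,-225.8,248.9],[3.14,.789,.091]),
([-.029,.712,.612,1.709,-.511,.881,-.678],[566.6,-226.3,173.3],[3.14085,-.0045,.0927]),
([.931,.568,-.425,2.092,-1.087,.244,.192],[552.8,-254.8,191.7],[-3.0585,-.592,.0947])]
rz=lambda a:np.array([[np.cos(a),-np.sin(a),0],[np.sin(a),np.cos(a),0],[0,0,1]])
ry=lambda a:np.array([[np.cos(a),0,np.sin(a)],[0,1,0],[-np.sin(a),0,np.cos(a)]])
def fk(q,p,sg):
    h,L1,L2,L3,a,b,c,o1,o7,s1,s3,d1,d3=p
    R=rz(sg[0]*q[0]+o1);x=np.array([0,0,h])+R@[0,s1,0]
    R=R@ry(q[1]);x=x+R@[0,0,L1]
    R=R@rz(sg[1]*q[2]);x=x+R@[a,s3,0]
    R=R@ry(q[3]);x=x+R@[b,d1,L2]
    R=R@rz(sg[2]*q[4])@ry(q[5]);x=x+R@[c,d3,L3]
    return x,R@rz(sg[3]*q[6]+o7)
def fit():
    best=None
    for sg in itertools.product([1,-1],repeat=4):
        def f(p):
            r=[]
            for q,e,w in D:
                x,R=fk(q,p,sg);r+=list((x-e));r+=list(300*(R-Ro.from_euler("xyz",w).as_matrix()).ravel())
            return np.array(r+list(np.array(p[4:7])*.003)+list(np.array(p[9:])*.003))
        for o7 in(0,np.pi/2,np.pi,-np.pi/2):
            s=least_squares(f,[330,400,400,250,0,0,0,0,o7,0,0,0,0])
            if best is None or s.cost<best[0]: best=(s.cost,s.x,sg)
    return best
LO=np.array([-3.06,-.37,-1.25,.18,-1.1,.23,-2.94]);HI=np.array([3.06,2.12,1.32,2.47,4.24,1.98,2.94])
if __name__=="__main__":
    c,p,sg=fit();print(c,p.round(2).tolist(),sg);np.save("p.npy",np.r_[p,sg])
E
python3 kin.py
```

```text
0.5585992439786629 [335.55, 558.54, 381.73, 349.01, 0.67, -0.41, 0.36, -0.0, 1.57, -11.6, -8.07, -8.08, 0.11] (-1, -1, -1, -1)
```

```bash
cat > ik.py <<'E'
from kin import *
v=np.load("p.npy");P,SG=v[:-4],v[-4:]
def ik(R,x,n=25,m=.03,seed=0,q0=None):
    g=np.random.default_rng(seed);out=[]
    def f(q):
        y,Q=fk(q,P,SG);return np.r_[y-x,200*(Q-R).ravel()]
    for i in range(n):
        s=least_squares(f,g.uniform(LO+m,HI-m) if q0 is None else q0,bounds=(LO+m,HI-m),max_nfev=80)
        if s.cost<.5: out.append(s.x)
    return out
E
cat > a.py <<'E'
from ik import *
def show(t,gp,psi=5):
    R=tool(psi,t);o=ik(R,np.array(gp)+R[:,2]*18.7)
    o.sort(key=lambda q:abs(q[4]));print(t,gp,len(o),[o[0].round(2).tolist(),o[-1].round(2).tolist()] if o else "")
for t in(30,45,55,65): show(t,[576,-227,32])
for gx in(551,590):
    for t in(-20,-35,-45,-60,-85): show(t,[gx,-227,85])
E
python3 a.py
```

```text
30 [576, -227, 32] 15 [[0.13, 1.12, 0.23, 1.25, -0.03, 1.27, -1.18], [0.7, 1.38, -1.19, 1.23, 1.07, 1.78, -1.92]]
45 [576, -227, 32] 17 [[0.1, 1.29, 0.32, 0.97, -0.03, 1.64, -1.16], [0.53, 1.41, -0.93, 0.95, 0.9, 1.95, -1.74]]
55 [576, -227, 32] 17 [[0.1, 1.42, 0.35, 0.76, -0.01, 1.89, -1.16], [0.26, 1.4, -0.19, 0.75, 0.39, 1.95, -1.39]]
65 [576, -227, 32] 0 
-20 [551, -227, 85] 9 [[0.84, 0.8, -0.62, 2.07, 1.35, 0.26, -2.34], [1.12, 1.04, -1.15, 2.06, 1.54, 0.73, -2.41]]
-35 [551, -227, 85] 16 [[1.25, 1.16, -1.22, 2.23, 2.1, 0.71, -2.8], [0.03, 0.96, 0.79, 2.27, 4.21, 1.05, 0.93]]
-45 [551, -227, 85] 9 [[1.19, 1.08, -0.94, 2.32, 2.82, 0.62, 2.84], [-0.04, 1.26, 1.1, 2.36, 4.08, 1.63, 0.93]]
-60 [551, -227, 85] 11 [[1.32, 1.32, -0.98, 2.39, 3.2, 0.84, 2.81], [0.22, 1.24, 0.7, 2.42, 3.91, 1.78, 1.33]]
-85 [551, -227, 85] 6 [[0.7, 1.41, 0.09, 2.34, 4.03, 1.95, 1.96], [0.8, 1.4, -0.04, 2.33, 4.06, 1.83, 2.05]]
-20 [590, -227, 85] 9 [[0.77, 0.81, -0.57, 1.97, 1.11, 0.26, -2.11], [1.08, 1.09, -1.18, 1.96, 1.5, 0.79, -2.35]]
-35 [590, -227, 85] 16 [[1.2, 1.17, -1.22, 2.14, 2.04, 0.71, -2.74], [0.11, 0.89, 0.58, 2.18, 4.19, 0.83, 0.92]]
-45 [590, -227, 85] 10 [[1.11, 1.06, -0.89, 2.24, 2.83, 0.56, 2.77], [-0.07, 1.22, 1.05, 2.27, 4.06, 1.51, 0.85]]
-60 [590, -227, 85] 11 [[1.24, 1.28, -0.94, 2.32, 3.23, 0.81, 2.7], [0.15, 1.23, 0.72, 2.35, 3.86, 1.7, 1.22]]
-85 [590, -227, 85] 6 [[0.59, 1.38, 0.13, 2.28, 3.92, 1.95, 1.82], [0.78, 1.36, -0.1, 2.27, 3.98, 1.75, 2.0]]
```

```bash
cat > b.py <<'E'
from ik import *
for z in(32,90,120,160):
    R=tool(5,45);o=ik(R,np.array([576,-227,z])+R[:,2]*18.7,m=.01)
    o.sort(key=lambda q:abs(q[5]));print(z,len(o),[q.round(2).tolist() for q in o[::6]])
print(delta(tool(5,45),np.array([576,-227,130])+tool(5,45)[:,2]*18.7),delta(tool(5,0),[576,-227,200]))
E
python3 b.py
```

```text
32 16 [[0.08, 1.3, 0.38, 0.97, -0.07, 1.64, -1.13], [0.21, 1.27, 0.02, 0.97, 0.2, 1.66, -1.32], [0.4, 1.31, -0.51, 0.95, 0.59, 1.79, -1.58]]
90 16 [[0.07, 1.23, 0.39, 0.99, -0.06, 1.7, -1.12], [0.17, 1.2, 0.13, 0.98, 0.13, 1.71, -1.25], [0.42, 1.25, -0.56, 0.97, 0.6, 1.86, -1.59]]
120 16 [[0.08, 1.19, 0.38, 0.99, -0.04, 1.73, -1.11], [0.16, 1.16, 0.14, 0.98, 0.12, 1.74, -1.24], [0.35, 1.18, -0.36, 0.97, 0.46, 1.83, -1.49]]
160 16 [[0.06, 1.15, 0.43, 0.98, -0.06, 1.78, -1.08], [0.16, 1.12, 0.16, 0.97, 0.12, 1.8, -1.22], [0.42, 1.16, -0.56, 0.96, 0.57, 1.94, -1.56]]
([-3.9, -78.8, 3.7], [-3.15, -1.98, 7.11]) ([-4.7, -33.9, 1.8], [2.59, -2.48, 0.96])
```

Tilted 45° back, a pure half turn about the tool's own axis will stand the beaker upright, and that is well inside the joint ranges. I'm moving to the lean in steps.

```bash
python3 -m jog '{"angular":[[-0.7,-9,0.6],[-1.3,-17,1],[-2,-25,1.5],[-2.7,-33,2],[-3.2,-42,2.4]],"travel":[[0.6,-0.6,0.2],[1.2,-1.2,0.4],[1.8,-1.8,0.6],[2.2,-2.2,0.8],[2.4,-2.4,1]],"fingers":[0,0,0,0,0]}'
python3 - <<'E'
from h import *
print(read_state()["qpos"].round(3))
R=tool(5,45);print(delta(R,np.array([576,-227,130])+R[:,2]*18.7))
E
```

```text
clock: 4.47
eef_pos: [575.6, -227.8, 199.2]
tool_rot: [-3.12, 0.144, 0.091]
force: [0.8, 0.2, -2.1]
width: 85.1
[ 0.041  0.738  0.487  1.51  -0.298  1.114 -0.891]
([-1.1, -36.7, 0.6], [-0.08, 0.1, 8.34])
```

```bash
python3 -m jog '{"angular":[[-0.3,-9,0.2],[-0.6,-18,0.3],[-0.9,-28,0.5],[-1.1,-36.7,0.6],[-1.1,-36.7,0.6]],"travel":[[0,0,2],[0,0,4],[0,0.1,6],[-0.1,0.1,8.3],[-0.1,0.1,8.3]],"fingers":[0,0,0,0,0]}'
python3 - <<'E'
from h import *
print(read_state()["qpos"].round(3))
R=tool(5,45);
for z in(55,29):print(delta(R,np.array([576,-227,z])+R[:,2]*18.7))
for n in("scene","top"):cv2.imwrite(f"pics/{n}1.png",get_image(n)[:,:,::-1])
a=cv2.imread("pics/scene1.png")[200:340,180:340];b=cv2.imread("pics/top1.png")[130:270,340:500]
cv2.imwrite("pics/c2.png",np.hstack([cv2.resize(x,(400,350)) for x in(a,b)]))
E
```

```text
clock: 5.1
eef_pos: [559.5, -226.1, 106.5]
tool_rot: [-3.128, 0.793, 0.097]
force: [-0.0, -0.5, 0.3]
width: 85.2
[ 0.027  1.213  0.519  0.995 -0.14   1.738 -1.033]
([-0.4, 0.4, 0.4], [4.82, 0.29, 4.32])
([-0.4, 0.4, 0.4], [6.67, 0.32, 6.14])
```

View pics/c2.png

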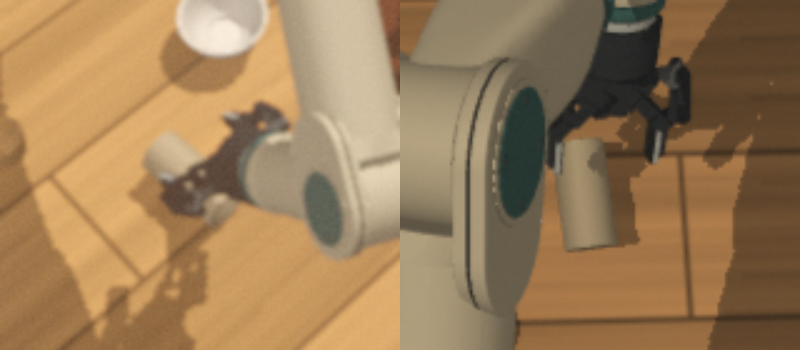

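The fingers straddle the beaker near its mouth (in the top half of the crop, the pads are at (555,155) and (655,155) with the mouth between). Next I descend and close.

```bash
python3 -m jog '{"angular":[[0,0,0],[-0.4,0.4,0.4],[-0.4,0.4,0.4],[-0.4,0.4,0.4],[-0.4,0.4,0.4]],"travel":[[1.7,0.1,1.5],[3.3,0.3,3],[5,0.3,4.6],[6.2,0.3,5.7],[6.7,0.3,6.1]],"fingers":[0,0,0,0,0]}'; python3 -m jog '{"angular":[[0,0,0],[0,0,0],[0,0,0],[0,0,0],[0,0,0]],"travel":[[0,0,0],[0,0,0],[0,0,0],[0,0,0],[0,0,0]],"fingers":[0.15,0.3,0.5,0.7,1]}';python3 -m jog '{"angular":[[0,0,0],[0,0,0],[0,0,0],[0,0,0]],"travel":[[0,0,0],[0,0,0],[0,0,0],[0,0,0]],"fingers":[1,1,1,1]}'
python3 - <<'E'
from h import *
print(read_state()["qpos"].round(3),read_state()["width"])
R=tool(5,45);print(delta(R,np.array([576,-227,100])+R[:,2]*18.7))
E
```

```text
clock: 5.82
eef_pos: [566.5, -230.5, 23.5]
tool_rot: [3.134, 0.775, 0.081]
force: [-0.8, -0.7, -0.3]
width: 85.5
clock: 6.45
eef_pos: [568.0, -230.8, 26.2]
tool_rot: [3.131, 0.772, 0.08]
force: [2.9, 0.2, 5.9]
width: 51.4
clock: 6.95
eef_pos: [568.0, -230.8, 26.2]
tool_rot: [3.131, 0.772, 0.08]
force: [2.8, -0.2, 5.5]
width: 51.8
[ 0.036  1.31   0.505  0.97  -0.171  1.646 -1.067] 51.789523638529595
([0.3, -0.8, -0.3], [-4.58, -0.26, -4.0])
```

The pads hold the beaker above its widest line (51.8 mm instead of 54). I'll open, go lower and grip again.

```bash
python3 -m jog '{"angular":[[0,0,0],[0,0,0],[0,0,0],[0,0,0],[0,0,0]],"travel":[[0,0,0],[0,0,0],[0,0,0],[0,0,0],[0,0,0]],"fingers":[0.5,0.3,0.1,0,0]}'
python3 - <<'E'
from h import *
s=read_state();print(s["eef_pos"],s["width"],s["force"])
R=tool(5,45);print(delta(R,np.array([576,-228,27])+R[:,2]*18.7))
E
```

```text
clock: 7.58
eef_pos: [566.9, -230.7, 24.8]
tool_rot: [3.133, 0.774, 0.08]
force: [-1.1, 0.1, 1.2]
width: 85.4
[ 566.9497893 -230.7366096   24.8272459] 85.39215671983837 [-1.06138332  0.10224762  1.20134294]
([0.2, -0.7, -0.3], [0.49, -0.2, 1.07])
```

```bash
python3 -m jog '{"angular":[[0,-0.7,-0.3],[0,-0.7,-0.3],[0,-0.7,-0.3]],"travel":[[0.3,-0.2,0.5],[0.5,-0.2,1.1],[0.5,-0.2,1.1]],"fingers":[0,0,0]}';python3 -m jog '{"angular":[[0,0,0],[0,0,0],[0,0,0],[0,0,0],[0,0,0]],"travel":[[0,0,0],[0,0,0],[0,0,0],[0,0,0],[0,0,0]],"fingers":[0.15,0.3,0.5,0.7,1]}';python3 -m jog '{"angular":[[0,0,0],[0,0,0],[0,0,0]],"travel":[[0,0,0],[0,0,0],[0,0,0]],"fingers":[1,1,1]}'
python3 - <<'E'
from h import *
s=read_state();print(s["eef_pos"],s["width"],s["force"])
E
```

```text
clock: 7.95
eef_pos: [562.1, -228.9, 12.8]
tool_rot: [3.139, 0.787, 0.088]
force: [-0.1, 0.3, 0.6]
width: 85.4
clock: 8.57
eef_pos: [563.3, -229.4, 14.3]
tool_rot: [3.137, 0.785, 0.087]
force: [2.7, -0.5, 4.7]
width: 53.5
clock: 8.95
eef_pos: [563.3, -229.4, 14.3]
tool_rot: [3.137, 0.785, 0.087]
force: [2.3, -0.3, 5.2]
width: 53.3
[ 563.29789957 -229.3934995    14.26454962] 53.28034733618626 [ 2.26121094 -0.27628547  5.15985157]
```

```bash
python3 -m jog '{"angular":[[0,0,0],[0,0,0],[0,0,0],[0,0,-5],[0,0,-14]],"travel":[[-1,0,-1],[-3,0,-3],[-5,0,-5],[-6,0,-6],[-6,0,-6]],"fingers":[1,1,1,1,1]}'; python3 -m jog '{"angular":[[0,0,-9],[0,0,-18],[0,0,-27],[0,0,-36],[0,0,-45]],"travel":[[0,0,0],[0,0,0],[0,0,0],[0,0,0],[0,0,0]],"fingers":[1,1,1,1,1]}'
python3 - <<'E'
from h import *
s=read_state();print(s["width"],s["force"],s["qpos"].round(2))
a=get_image("scene")[200:340,180:340];b=get_image("top")[130:270,340:500]
cv2.imwrite("pics/c3.png",np.hstack([cv2.resize(x,(400,350)) for x in(a,b)])[:,:,::-1])
E
```

```text
clock: 9.57
eef_pos: [564.2, -229.5, 102.2]
tool_rot: [-2.908, 0.753, 0.43]
force: [-0.1, 0.0, -3.3]
width: 53.0
clock: 10.2
eef_pos: [563.2, -229.4, 100.6]
tool_rot: [-2.434, 0.373, 1.262]
force: [-0.8, 0.3, -2.5]
width: 53.2
53.18709660119962 [-0.81502712  0.32490769 -2.50545839] [ 0.13  1.18  0.23  0.98  0.06  1.73 -0.16]
```

View pics/c3.png

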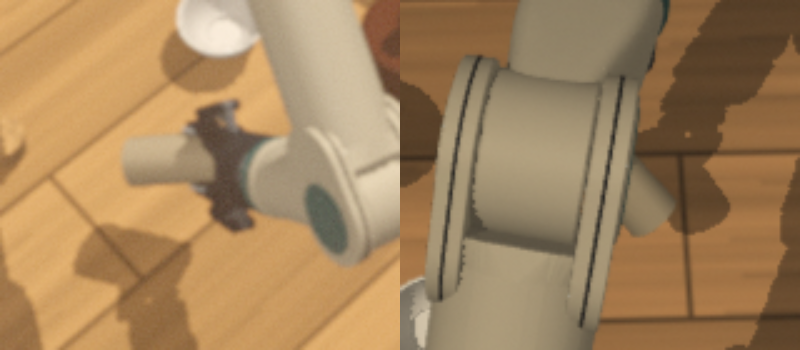

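The beaker is lifted and firmly held near its mouth. The foot end swings to the right as planned, to crop (125,165). I'll continue the roll.

```bash
python3 -m jog '{"angular":[[0,0,-9],[0,0,-18],[0,0,-27],[0,0,-36],[0,0,-45]],"travel":[[0,0,0],[0,0,0],[0,0,0],[0,0,0],[0,0,0]],"fingers":[1,1,1,1,1]}';python3 -m jog '{"angular":[[0,0,-9],[0,0,-18],[0,0,-27],[0,0,-36],[0,0,-45]],"travel":[[0,0,0],[0,0,0],[0,0,0],[0,0,0],[0,0,0]],"fingers":[1,1,1,1,1]}'
python3 - <<'E'
from h import *
s=read_state();print(s["width"],s["force"],s["qpos"].round(2))
R=tool(5,45)@np.diag([-1,-1,1]);print(delta(R,s["eef_pos"]))
E
```

```text
clock: 10.92
eef_pos: [562.9, -229.4, 99.8]
tool_rot: [-2.371, -0.169, 1.837]
force: [1.0, -0.4, -3.1]
width: 53.3
clock: 11.55
eef_pos: [562.9, -229.7, 99.7]
tool_rot: [-2.662, -0.649, 2.526]
force: [-0.0, -0.2, -3.2]
width: 53.3
53.307975229582084 [-0.0449003  -0.23958352 -3.16980167] [ 0.29  1.17 -0.19  0.98  0.35  1.78  1.2 ]
([-0.3, 0.1, -31.0], [0.0, 0.0, 0.0])
```

```bash
python3 -m jog '{"angular":[[0,0,-9],[0,0,-18],[-0.3,0.1,-27],[-0.3,0.1,-31],[-0.3,0.1,-31]],"travel":[[0,0,0],[0,0,0],[0,0,0],[0,0,0],[0,0,0]],"fingers":[1,1,1,1,1]}'
python3 - <<'E'
from h import *
s=read_state();print(s["width"],s["force"],s["qpos"].round(2))
R=tool(5,45)@np.diag([-1,-1,1]);print(delta(R,s["eef_pos"]-[0,0,25]))
im=get_image("scene");print(proj("scene",[570,-228,25]),proj("scene",[570,-228,135]))
cv2.imwrite("pics/c4.png",cv2.resize(im[180:320,180:340],(800,600))[:,:,::-1])
E
```

```text
clock: 12.18
eef_pos: [562.8, -229.7, 99.4]
tool_rot: [-3.138, -0.786, -3.061]
force: [0.0, 0.2, -2.9]
width: 53.3
53.30217530171701 [ 0.00597019  0.1789116  -2.86140136] [ 0.34  1.18 -0.32  0.97  0.44  1.82  1.67]
([0.0, -0.0, -0.3], [-1.77, 0.01, 1.77])
[261.06294329 275.2988066 ] [256.89118214 257.82971906]
```

View pics/c4.png

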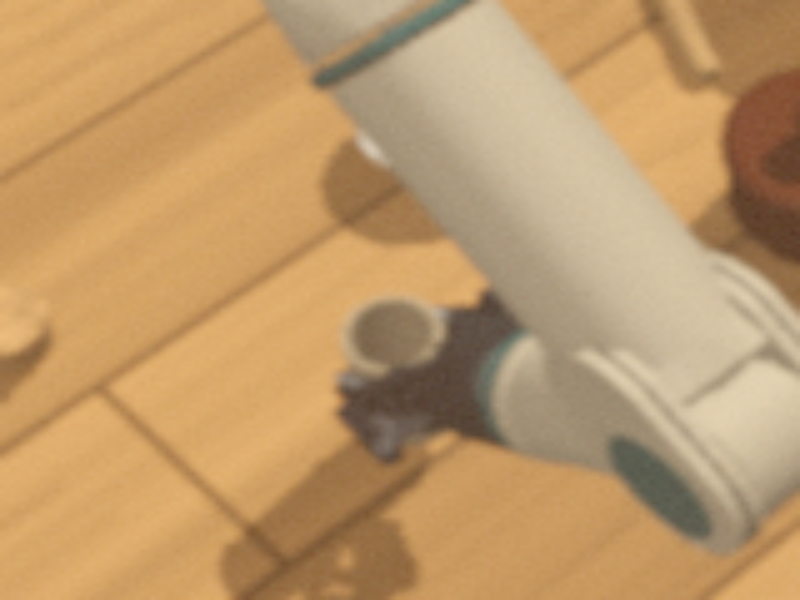

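The beaker is mouth up at crop (395,330), well clear of everything. I'll lower it, moving 2 cm back towards where it lay.

```bash
python3 -m jog '{"angular":[[0,0,0],[0,0,0],[0,0,0],[0,0,0]],"travel":[[0.5,0,1.5],[0.2,0,2.3],[-0.36,0,3.18],[-0.36,0,3.18]],"fingers":[1,1,1,1]}'; python3 -m jog '{"angular":[[0,0,0],[0,0,0],[0,0,0]],"travel":[[-0.15,0,0.15],[-0.3,0,0.3],[-0.3,0,0.3]],"fingers":[1,1,1]}'
```

```text
clock: 12.72
eef_pos: [542.6, -230.5, 72.5]
tool_rot: [3.14, -0.788, -3.054]
force: [-0.5, -0.1, -2.4]
width: 53.4
clock: 13.1
eef_pos: [543.1, -230.5, 69.2]
tool_rot: [3.14, -0.786, -3.054]
force: [-0.4, -0.1, -2.3]
width: 53.3
```

```bash
python3 -m jog '{"angular":[[0,0,0],[0,0,0],[0,0,0]],"travel":[[-0.15,0,0.15],[-0.2,0,0.2],[-0.2,0,0.2]],"fingers":[1,1,1]}'; python3 -m jog '{"angular":[[0,0,0],[0,0,0]],"travel":[[-0.1,0,0.1],[-0.1,0,0.1]],"fingers":[1,1]}';  python3 -m jog '{"angular":[[0,0,0],[0,0,0]],"travel":[[-0.1,0,0.1],[-0.1,0,0.1]],"fingers":[1,1]}'
```

```text
clock: 13.48
eef_pos: [543.0, -230.6, 66.4]
tool_rot: [3.14, -0.786, -3.054]
force: [0.0, -0.5, -3.5]
width: 53.3
clock: 13.72
eef_pos: [543.2, -230.6, 66.1]
tool_rot: [3.141, -0.786, -3.055]
force: [0.2, -0.2, 3.6]
width: 53.4
clock: 13.98
eef_pos: [543.3, -230.6, 66.0]
tool_rot: [3.141, -0.787, -3.055]
force: [2.9, 0.3, 9.3]
width: 53.4
```

```bash
python3 -m jog '{"angular":[[0,0,0],[0,0,0],[0,0,0],[0,0,0],[0,0,0]],"travel":[[0.05,0,-0.05],[0.05,0,-0.05],[0.05,0,-0.05],[0.05,0,-0.05],[0.05,0,-0.05]],"fingers":[0.35,0.3,0.2,0.1,0]}'; python3 -m jog '{"angular":[[0,0,0],[0,0,0],[0,0,0],[0,0,0],[0,0,0]],"travel":[[0,0,0],[0,0,-1],[0,0,-3],[0,0,-6],[0,0,-9]],"fingers":[0,0,0,0,0]}'
python3 - <<'E'
from h import *
s=read_state();print(s["qpos"].round(2))
cv2.imwrite("pics/c5.png",cv2.resize(get_image("scene")[180:320,180:340],(640,560))[:,:,::-1])
R0=tool(0,0)
print(delta(R0,[600,-200,330]))
E
```

```text
clock: 14.6
eef_pos: [542.9, -230.6, 64.2]
tool_rot: [3.14, -0.786, -3.054]
force: [-0.4, -0.0, -0.3]
width: 85.4
clock: 15.22
eef_pos: [607.3, -225.1, 129.1]
tool_rot: [3.139, -0.785, -3.054]
force: [0.5, -0.2, -0.5]
width: 84.8
[ 0.29  1.23 -0.29  0.74  0.42  1.97  1.74]
([66.6, -2.8, -162.2], [14.55, 2.49, -13.55])
```

View pics/c5.png

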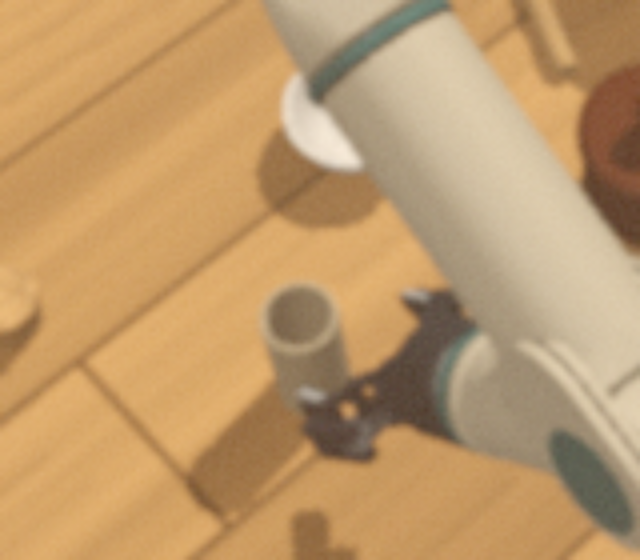

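The beaker stands upright and free at crop (305,340), and the gripper is clear. Next I raise the tool and bring it vertical.

Run:
```python
from h import *
print(delta(tool(185,0),[620,-200,330]))
```

```text
([0.0, -44.7, 0.0], [13.13, 2.32, -14.95])
```

```bash
python3 -m jog '{"angular":[[0,-8,0],[0,-17,0],[0,-26,0],[0,-35,0],[0,-44.7,0]],"travel":[[2,0,-3.5],[4.5,0.3,-7],[7.5,0.8,-10],[10,1.5,-13],[13.1,2.3,-15]],"fingers":[0,0,0,0,0]}'
python3 - <<'E'
from h import *
s=read_state();print(s["qpos"].round(2))
print(delta(tool(185,0),[500,150,300]),delta(tool(185,0),[484,271,300]))
E
```

```text
clock: 15.9
eef_pos: [618.9, -200.9, 329.0]
tool_rot: [-3.141, 0.002, -3.055]
force: [-0.4, -1.0, 0.5]
width: 85.6
[ 0.54  0.58 -0.48  1.37  0.27  1.25  1.7 ]
([-0.0, 0.1, -0.1], [8.83, 35.99, 2.87]) ([-0.0, 0.1, -0.1], [9.38, 48.18, 2.86])
```

```bash
python3 -m jog '{"angular":[[0,0,0],[0,0,0],[0,0,0],[0,0,0],[0,0,0]],"travel":[[1,5,0.6],[2,10,1.2],[3,15,1.8],[4,20,2.4],[5,25,2.9]],"fingers":[0,0,0,0,0]}';python3 -m jog '{"angular":[[0,0,0],[0,0,0],[0,0,0],[0,0,0],[0,0,0]],"travel":[[0.9,4.6,0],[1.8,9.2,0],[2.7,13.8,0],[3.6,18.4,0],[4.4,23.2,0]],"fingers":[0,0,0,0,0]}'
python3 - <<'E'
from h import *
s=read_state();print(s["qpos"].round(2))
print(delta(tool(185,0),[484,271,230]))
for n in("scene","top"):cv2.imwrite(f"pics/{n}2.png",get_image(n)[:,:,::-1])
a=cv2.imread("pics/scene2.png")[80:220,280:440];b=cv2.imread("pics/top2.png")[160:300,130:290]
cv2.imwrite("pics/c6.png",np.hstack([cv2.resize(x,(400,350)) for x in(a,b)]))
E
```

```text
clock: 16.52
eef_pos: [545.7, 45.0, 298.4]
tool_rot: [3.141, -0.005, -3.055]
force: [0.2, 0.9, -0.2]
width: 85.5
clock: 17.15
eef_pos: [482.0, 271.9, 299.1]
tool_rot: [3.141, -0.005, -3.056]
force: [0.1, -0.0, -0.2]
width: 85.2
[-0.19  0.46 -0.56  1.69  0.27  1.07  0.83]
([0.0, -0.3, -0.1], [-0.22, -0.11, 6.9])
```

View pics/c6.png

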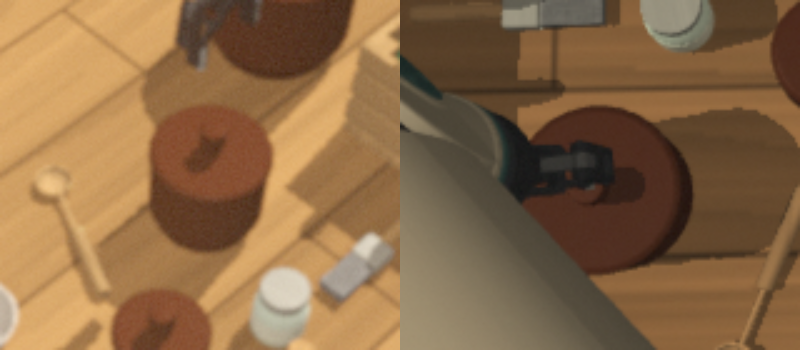

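The gripper is above the large lid with the knob just beneath it, at top crop (590,190). The small lid, jar and spoon are undisturbed. I'll descend now.

```bash
python3 -m jog '{"angular":[[0,-0.3,0],[0,-0.3,0],[0,-0.3,0],[0,-0.3,0],[0,-0.3,0]],"travel":[[-0.2,-0.1,4],[-0.3,-0.1,8],[-0.3,-0.1,11],[-0.3,-0.1,13],[-0.3,-0.1,13]],"fingers":[0,0,0,0,0]}'
python3 - <<'E'
from h import *
s=read_state();print(s["qpos"].round(2),s["force"])
print(delta(tool(185,0),[485,270.5,143]))
cv2.imwrite("pics/c7.png",cv2.resize(get_image("scene")[80:220,280:440],(640,560))[:,:,::-1])
E
```

```text
clock: 17.88
eef_pos: [484.2, 268.9, 167.6]
tool_rot: [-3.141, -0.003, -3.056]
force: [0.5, -0.3, 0.2]
width: 85.7
[-0.24  0.61 -0.48  1.84  0.39  0.78  0.73] [ 0.49917139 -0.31999282  0.21820799]
([-0.0, -0.2, -0.1], [-0.1, 0.15, 2.46])
```

View pics/c7.png

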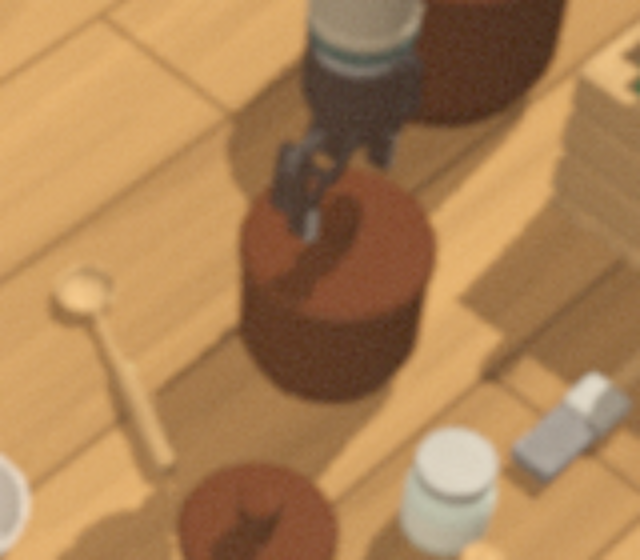

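The fingers are around the knob, with the near pad at crop (312,225), and the knob is between them in the dark patch near (340,215). I'll go down and close gently.

```bash
python3 -m jog '{"angular":[[0,-0.2,0],[0,-0.2,0],[0,-0.2,0],[0,-0.2,0]],"travel":[[-0.1,0.1,1],[-0.1,0.15,2],[-0.1,0.15,2.45],[-0.1,0.15,2.45]],"fingers":[0,0,0,0]}'; python3 -m jog '{"angular":[[0,0,0],[0,0,0],[0,0,0],[0,0,0],[0,0,0]],"travel":[[0,0,0],[0,0,0],[0,0,0],[0,0,0],[0,0,0]],"fingers":[0.2,0.4,0.5,0.55,0.6]}';python3 -m jog '{"angular":[[0,0,0],[0,0,0],[0,0,0],[0,0,0],[0,0,0]],"travel":[[0,0,0],[0,0,0],[0,0,0],[0,0,0],[0,0,0]],"fingers":[0.7,1,1,1,1]}'
```

```text
clock: 18.42
eef_pos: [485.6, 271.6, 143.8]
tool_rot: [3.141, 0.002, -3.055]
force: [-0.1, 0.1, 0.3]
width: 85.5
clock: 19.05
eef_pos: [485.9, 271.7, 144.2]
tool_rot: [3.141, 0.003, -3.055]
force: [0.2, 0.0, -0.1]
width: 34.2
clock: 19.68
eef_pos: [485.9, 271.6, 144.5]
tool_rot: [3.141, 0.003, -3.055]
force: [-0.5, -2.1, 5.7]
width: 30.6
```

```bash
python3 -m jog '{"angular":[[0,0,0],[0,0,0],[0,0,0],[0,0,0],[0,0,0]],"travel":[[0,0,-0.3],[0,0,-0.8],[0,0,-1.5],[0,0,-2.3],[0,0,-3]],"fingers":[1,1,1,1,1]}'
python3 - <<'E'
from h import *
s=read_state();print(s["qpos"].round(2),s["force"],s["torque"])
cv2.imwrite("pics/c8.png",cv2.resize(get_image("scene")[80:220,280:440],(640,560))[:,:,::-1])
E
```

```text
clock: 20.3
eef_pos: [485.9, 271.8, 174.9]
tool_rot: [3.14, 0.003, -3.055]
force: [0.5, -0.5, -4.1]
width: 30.3
[-0.24  0.6  -0.49  1.83  0.38  0.79  0.73] [ 0.46169364 -0.48269168 -4.07287991] [-0.00290928  0.01169616  0.01446551]
```

View pics/c8.png

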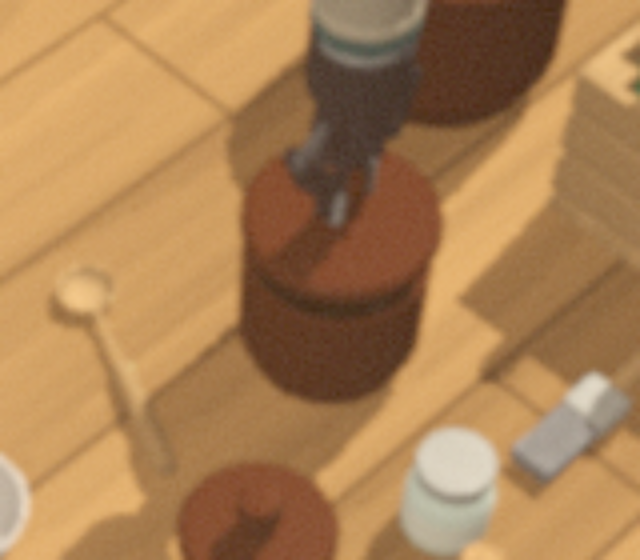

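The lid is off the rim and level, with an even gap to the crock at crop (340,300). I'll raise it the remaining 7 cm.

```bash
python3 -m jog '{"angular":[[0,0,0],[0,0,0],[0,0,0],[0,0,0],[0,0,0]],"travel":[[0,0,-1],[0,0,-2.2],[0,0,-3.5],[0,0,-4.8],[0,0,-5.8]],"fingers":[1,1,1,1,1]}'; python3 -m jog '{"angular":[[0,0,0],[0,0,0],[0,0,0],[0,0,0],[0,0,0]],"travel":[[0,0,-0.7],[0,0,-1.2],[0,0,-1.2],[0,0,-1.2],[0,0,-1.2]],"fingers":[1,1,1,1,1]}'; python3 -m jog '{"angular":[[0,0,0],[0,0,0],[0,0,0]],"travel":[[0,0,0],[0,0,0],[0,0,0]],"fingers":[1,1,1]}'
python3 - <<'E'
from h import *
s=read_state();print(abs(s["qd"]).max(),s["force"],s["torque"])
cv2.imwrite("pics/c9.png",get_image("scene")[:,:,::-1])
E
```

```text
clock: 20.98
eef_pos: [485.8, 271.8, 233.3]
tool_rot: [3.14, 0.004, -3.055]
force: [-0.3, -0.0, -3.4]
width: 29.9
clock: 21.6
eef_pos: [485.4, 271.5, 243.8]
tool_rot: [3.141, 0.002, -3.055]
force: [-0.1, 0.5, -3.6]
width: 30.1
clock: 21.98
eef_pos: [485.6, 271.6, 244.1]
tool_rot: [3.141, 0.003, -3.055]
force: [-0.4, 0.3, -3.6]
width: 29.9
0.0015492320780046572 [-0.4378192   0.29966477 -3.63641054] [0.02514585 0.021055   0.07681242]
```

View pics/c9.png

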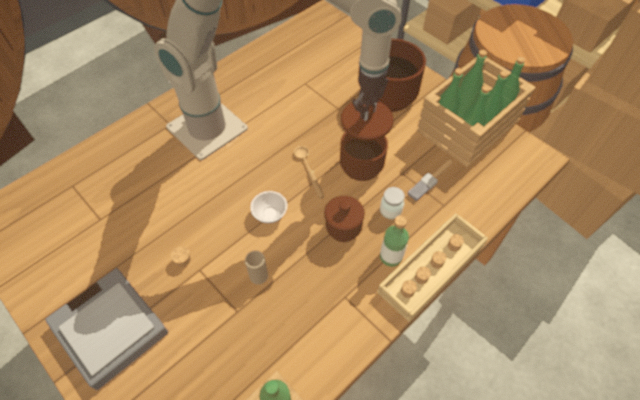

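The beaker is upright at (257,267), the lid is held over the open large crock at (367,120), and everything else is in place. One last check for slip before handing in.

```bash
python3 -m jog '{"angular":[[0,0,0],[0,0,0],[0,0,0],[0,0,0],[0,0,0]],"travel":[[0,0,0],[0,0,0],[0,0,0],[0,0,0],[0,0,0]],"fingers":[1,1,1,1,1]}'
python3 - <<'E'
from h import *
a=cv2.imread("pics/c9.png");b=get_image("scene")[:,:,::-1]
print("diff in lid area",cv2.absdiff(a,b)[80:160,320:410].mean(),"elsewhere",cv2.absdiff(a,b)[220:300,200:300].mean())
print("expected disc rim px, bottom/left/right/centre:",[proj("scene",p).round(0).tolist() for p in([485+55,271-55,220],[485-55,271-55,227],[485+55,271+55,227],[485,271,234])])
h=cv2.cvtColor(a,cv2.COLOR_BGR2HSV);m=((h[...,0]<12)|(h[...,0]>172))&(h[...,1]>110)&(h[...,2]>95)
m=m.astype(np.uint8);m[:95]=0;m[140:]=0;m[:,:330]=0;m[:,400:]=0
k,l,st,c=cv2.connectedComponentsWithStats(m);i=1+st[1:,4].argmax();print(st[i],c[i]);
cn=max(cv2.findContours((l==i).astype(np.uint8),0,1)[0],key=cv2.contourArea);print(cv2.fitEllipse(cv2.convexHull(cn)))
E
```

```text
clock: 22.65
eef_pos: [485.6, 271.6, 244.2]
tool_rot: [3.141, 0.003, -3.055]
force: [1.1, -0.8, -3.6]
width: 30.4
diff in lid area 3.1363425925925927 elsewhere 2.2380833333333334
expected disc rim px, bottom/left/right/centre: [[367.0, 141.0], [340.0, 119.0], [393.0, 120.0], [367.0, 118.0]]
[ 341  101   53   39 1205] [367.82489627 121.86639004]
((365.326171875, 122.73469543457031), (48.68492889404297, 54.980384826660156), 62.785194396972656)
```

The lid's left and right edges (341 and 394) and its lower edge (140) match the predicted 340, 393 and 141, so it is level, has not slipped, and is still.

```bash
python3 -c "
from cell import *
print(finish_job())"
```

```text
the job is handed in; nothing more can be done
None
```

The job is handed in at about 22.7 s: the beaker stands on the bench and the arm is holding the large crock's lid over its crock.

- **Beaker:** I gripped it near the mouth with the tool leaning 45° and lifted it. A half turn about the tool's axis stood it upright. I set it down at contact and let go, with its centre within about 1 cm of where it lay. The last scene picture shows it standing free.
- **Lid:** I took it by the knob and lifted it straight up 10 cm, with tilt under about 0.3°. In the last check it was still. Its edges were within about 1 px of the positions predicted for a level lid 100 mm above the rim. The measured load was 3.6 N, a little under the 4.4 N its stated mass implies.
- **Everything else:** by eye, the other objects look undisturbed in the last picture. I did not measure them.

**What went wrong along the way:**
- **First grip:** it landed too high on the beaker, so I opened, went lower and gripped again.
- **Joint 6:** on an early trial lean in the air it read 1.982 against its 1.98 limit, so it may have passed its range by 0.002 rad. I backed off at once.

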